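# Draw the telescoping snow brush out to its second stop and hold it

### The arm

A 6-joint arm with a two-finger parallel gripper is mounted at the origin on the work surface. World frame = base frame: x ahead of the robot, y to its left, z up, the work surface at z = 0. Lengths are in m, angles in rad, forces in N, time in s.
With the tool pointing down it reaches from about 0.225 to 0.875 m from the base axis. Payload 3.4 kg.
Tool frame: the origin (TCP) lies between the finger pads; the fingertips stand 8 mm ahead of it and the grasp point (between the pads) lies 11 mm behind it; z points along the fingers, y is the line along which they close (so a half turn about z gives the same grasp; the last joint's range is limited). The gripper opens to 85 mm and grips with 20 to 120 N. Pads are 22 mm wide; open, the fingers measure 114 mm over their backs; the gripper's body (76 mm by 85 mm) begins 54 mm behind the grasp point. The pads swing forward as they close: fully open they stand 13 mm farther back than shut.
Start: joints at [1.213, 0.276, 1.505, -0, 1.361, -0.121], TCP at [0.135, 0.559, 0.239] pointing down, gripper open.
Joint ranges: [-2.89, 2.89], [-0.75, 2.08], [0.22, 2.7], [-1.18, 4.32], [0.11, 2.71], [-2.7, 2.7]. Speed limits (rad/s): [2.57, 2.57, 3.14, 3.14, 3.14, 3.14].

### API

Orientations are given as a unit quaternion [w, x, y, z].
In Python, from rig import manip gives the robot as it stands.
- The arm moves only by the tool move_arm, never from a script. Its argument "deltas" is a list that holds one entry, the list of rows, each a list of 5 numbers: the shift along the tool's x, y, z normalised to -1 to 1, where 1 is 80 cm, then the turn about the tool's z normalised to -1 to 1, where 1 is 120 degrees, then the closure, from -1 (fully open) to 1 (shut). In form: [[[tx, ty, tz, twist, grip], ...]]. A call has 1 to 12 rows; each row is the pose to reach, as a shift and turn from the pose commanded when the call began, along the tool's axes at that moment; what a row does not reach only later rows make up. A row lasts 1/10 s, in which the tool goes at most 50 mm and 8.59 degrees, less where a joint would pass 70% of its speed; a pose out of reach is approached as far as the arm can. A call with a number of a shift or a turn outside -1 to 1 is refused whole. A call with a gripper value outside its range is refused whole. The fingers move at their own pace and stop on an object; "squeeze" is the grip in N (left out, the last holds). Time passes only in rows, so rows that repeat a pose let the fingers close. It gives the time, the measured TCP pose, the force, the opening and the grip force at its end, in the units of the state.
- manip.get_state(): the state, without advancing time (a new reading comes with each control period).
- manip.get_image(name): name is "scene" or "top" or "wrist"; returns the picture (384x512x3 uint8, red, green, blue); there is no depth.
- manip.camera_params(name): a dict with "fx", "fy", "cx", "cy" (pixels), "dist" ([k1, k2, p1, p2, k3] as OpenCV has them; the pictures are not rectified), "R" (3x3) and "t" (3): a world point X has camera coordinates R X + t; the wrist camera has in their place "tool_from_camera" (4x4, takes a point from camera to tool coordinates, whose origin is the TCP and whose axes are the flange's). Camera axes: x right, y down, z forward; pixel columns grow to the right and rows downward; lengths in m; the calibration is good to about 2 mm. A picture is of the moment at which its call begins: read the wrist's pose just before it. camera_params takes no time and is no camera call.
- manip.sign_off(): hands the job in; it is judged then, once.
The state is a dict: "clock": time; "qpos": joint angles; "qd": joint speeds; "effort": joint torques, N m; "position": TCP position; "ee_rot": TCP orientation; "contact_force": force on the tool from outside, world axes, zero at the start; "moment": the same for the moment, N m; "width": finger opening in m; "gripper_force": force on a finger pad.
Only numpy, scipy, OpenCV 4.12 (cv2) and the standard library are available. Lean on these libraries where they do the work, as an engineer would, in place of code of your own. Each camera call takes 0.05 s, during which the arm holds its last target. There are 200 camera calls.

### The job

Get the telescoping snow brush in the bracket ready for the car: press the red release button on its collar all the way down and let it come up again, then take the dark ribbed handle and pull it straight out, past the click of the first stop, to the second stop at full length. Finish while still holding the handle there, because a spring inside draws it back if you let go; leave everything else on the ledge where it is.

Things in the scene. Friction and masses are not known exactly. Their poses are not given: they have to be found in the camera images.
- snow_brush: Snow brush clamped in a fixed steel bracket; never moves. Origin on the ledge below the red button; z up; handle pulls out to -y; tube axis along y, 65 mm high. Black collar 44 mm wide, y -30 to 30 mm, top 86 mm. To +y: outer tube (32 mm diameter), two chrome clips (top 90 mm), orange brush head to y = 350 mm. Bracket plate 90 mm wide, 8 mm thick, y -30 to 230 mm.
- release_top (a point): Centre of the top of the red push button on the collar, 26 mm diameter, 108 mm above the ledge, standing 10 mm out of a grey round housing of 42 mm diameter (top at 98 mm). It is pressed straight down; spring force 1.5 N at first, 5 N fully down.
- release (a joint): Travel of the button in m: 0 up, 0.006 fully down; springs back up when let go. From about 0.004 it frees the handle, which springs out about 30 mm by itself in about half a second and needs the button no more. Without the press the handle is locked.
- handle_mid (a point): Middle of the dark ribbed handle: 32 to 34 mm diameter, 92 mm long along y, axis 65 mm above the bare ledge. Outer end: orange flange, 42 mm diameter, 12 mm thick, from 45 mm off this point. Locked, it lies 82 mm along -y from the button. Moves with the handle; axes parallel to the snow brush's, so it pulls out to its own -y.
- handle (a joint): How far the handle is out, in m: about 0 locked, about 0.03 once sprung out after the press, 0.075 first stop (a click, about 3 N more to pull through), 0.140 second stop (rigid end). A spring draws it back to about 0.03 at about 45 N/m: 2 N at the first stop, 5 N at the second.
- canister_mid (a point): Bystander: aluminium screw-top canister, 86 mm diameter, 204 mm high; its centre.
- shoe_brush_mid (a point): Bystander: beechwood shoe brush, 50 x 160 x 42 mm, long along its y; its centre.
- polish_tin_mid (a point): Bystander: round steel polish tin, 80 mm diameter, 25 mm high; its centre.
- ice_scraper_mid (a point): Bystander: orange ice scraper lying flat, 90 x 177 x 16 mm, long along its y; its centre.

How it is judged:
On the way, in this order (a step that is already met when the one before it is completed fails the run):
1. the release button is pressed down (more than 4 mm) (value of joint release above 0.004 m), for 0.05 s.
2. the button is up again and the handle, gripped by the fingers, is at the second stop (130 mm or more) (value of joint release below 0.002 m and value of joint handle above 0.13 m and contact force between the fingers and handle above 2 N), for 0.3 s.
At the end, for the whole second after the job is handed in: The handle is held still by the gripper's fingers (more than 2 N on it) at the second stop, pulled out 130 mm or more of 140 mm, the button is up, and no bystander has moved 30 mm or more (all of step 2 and velocity of joint handle between -0.02 and 0.02 m/s and distance of each of canister_mid, shoe_brush_mid, polish_tin_mid, ice_scraper_mid from where it was at the start of the episode below 0.03 m); the arm keeps its last pose, push and grip.
It fails at once if a bystander on the ledge is moved by more than 30 mm (distance of any of canister_mid, shoe_brush_mid, polish_tin_mid, ice_scraper_mid from where it was at the start of the episode above 0.03 m).
It also fails if it takes over 40 s, if anything falls off the work surface, if the arm or the gripper's body presses on something with over 40 N, if the wrist force passes 120 N, or if a joint passes its speed limit or range.

## Working session

There is one attempt and no reset: what is moved stays moved. The work goes in short steps, Python scripts to look and compute and a tool call to move; the robot and the scene stay as the last step left them, time stands still between calls to the robot, and variables do not carry over. Pictures are saved under pics/ and viewed, at most 10 in all, crops included, and the job is handed in when it is done.

Besides the shell and the picture viewer there is one more tool, called after ">>>" as name(argument=value, ...), one argument or row to a line, values as JSON. move_arm: Moves the arm, as the interface text tells. Scaled input: -1 to 1 covers 80 cm each way for a shift and 120 degrees each way for a turn. Its arguments: {"type":"object","properties":{"deltas":{"type":"array","items":{"type":"array","items":{"type":"array","items":{"type":"number","minimum":-1,"maximum":1}}}},"squeeze":{"type":"number"}},"required":["deltas"]}

```bash
mkdir -p pics
python3 - <<'E'
from rig import manip
import cv2,numpy as np
s=manip.get_state();print(s['clock'],s['position'],s['ee_rot'],s['width'])
for n in ['scene','top','wrist']:
    im=manip.get_image(n);cv2.imwrite(f'pics/{n}0.png',im[:,:,::-1]);p=manip.camera_params(n)
    print(n,{k:np.round(v,4).tolist() for k,v in p.items()})
a=np.hstack([cv2.imread('pics/scene0.png'),cv2.imread('pics/top0.png')])
E
```

```text
0.0 [0.13471668 0.55846299 0.2384348 ] [-2.13739965e-04  1.18112004e-01  9.92999863e-01 -8.84067102e-04] 0.08519665591942438
scene {'fx': 467.9675, 'fy': 467.9675, 'cx': 249.6487, 'cy': 190.1255, 'dist': [0.0579, 0.0, 0.0, 0.0, 0.0], 'R': [[-0.028, 0.9996, 0.0016], [0.6924, 0.0205, -0.7212], [-0.721, -0.0191, -0.6927]], 't': [0.1757, -0.3512, 1.7401]}
top {'fx': 474.0614, 'fy': 474.0614, 'cx': 254.2872, 'cy': 185.8496, 'dist': [0.0162, 0.0, 0.0, 0.0, 0.0], 'R': [[0.0006, -0.9999, 0.0168], [-0.9983, -0.0016, -0.0585], [0.0585, -0.0167, -0.9981]], 't': [-0.149, 0.5897, 1.1875]}
wrist {'fx': 311.9521, 'fy': 311.9521, 'cx': 252.6544, 'cy': 190.2813, 'dist': [-0.0755, 0.0, 0.0, 0.0, 0.0], 'tool_from_camera': [[-0.0005, -0.9459, -0.3246, 0.0842], [1.0, -0.0006, 0.0001, -0.0007], [-0.0003, -0.3246, 0.9459, -0.134], [0.0, 0.0, 0.0, 1.0]]}
```

View pics/top0.png

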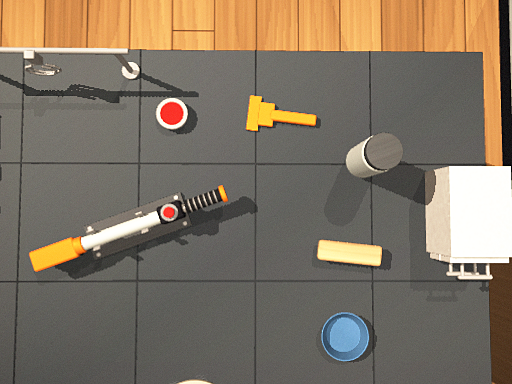

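View pics/scene0.png

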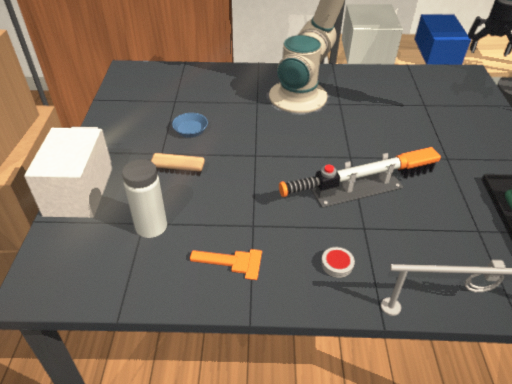

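The top view shows the red button at about (169,212), the handle running to an orange flange at (223,193), and the brush head at (55,254). In the scene view the button is at (329,169) and the flange at (285,188). The bystanders are well clear of the handle's path. I'll triangulate the button and flange next.

```bash
cat > h.py <<'E'
import cv2,numpy as np
from rig import manip
def ray(n,uv):
    p=manip.camera_params(n);K=np.array([[p['fx'],0,p['cx']],[0,p['fy'],p['cy']],[0,0,1]])
    q=cv2.undistortPoints(np.array([[uv]],float),K,np.array(p['dist']))[0,0]
    R=np.array(p['R']);return -R.T@np.array(p['t']),R.T@np.array([q[0],q[1],1])
def onz(n,uv,z):
    o,d=ray(n,uv);return o+d*(z-o[2])/d[2]
def tri(a,ua,b,ub):
    o,d=ray(a,ua);p,e=ray(b,ub);s=np.linalg.lstsq(np.c_[d,-e],p-o,rcond=None)[0]
    A=o+s[0]*d;B=p+s[1]*e;return (A+B)/2,np.linalg.norm(A-B)
def blobs(im,lo,hi,amin=15):
    h=cv2.cvtColor(im,cv2.COLOR_RGB2HSV);m=cv2.inRange(h,lo,hi)
    if lo[0]==0: m|=cv2.inRange(h,(174,lo[1],lo[2]),(180,255,255))
    n,l,st,c=cv2.connectedComponentsWithStats(m)
    return [(c[i].round(2).tolist(),st[i].tolist()) for i in range(1,n) if st[i,4]>=amin],l
E
python3 - <<'E'
from h import *
for n in ['top','scene']:
    im=cv2.imread(f'pics/{n}0.png')[:,:,::-1].copy()
    print(n,'red',blobs(im,(0,150,80),(5,255,255))[0]);print('or',blobs(im,(9,190,120),(22,255,255))[0])
E
```

```text
top red [([171.33, 112.96], [160, 102, 23, 23, 407]), ([168.35, 211.93], [163, 207, 11, 11, 94])]
or [([281.93, 118.13], [256, 98, 61, 29, 221]), ([250.73, 129.27], [246, 127, 12, 4, 15]), ([222.83, 193.8], [218, 185, 10, 17, 64]), ([55.67, 253.81], [29, 237, 57, 34, 981])]
scene red [([328.88, 168.22], [325, 165, 9, 8, 60]), ([337.93, 258.93], [327, 250, 23, 19, 335])]
or [([418.65, 163.7], [401, 158, 39, 11, 120]), ([282.38, 190.13], [280, 183, 8, 13, 47]), ([210.9, 261.79], [190, 257, 43, 9, 63]), ([238.27, 270.87], [232, 270, 14, 3, 15])]
```

Run:
```python
from h import *
b,e=tri('top',(168.35,211.93),'scene',(328.6,168.3));print('button',b,e)
b2=onz('top',(168.35,211.93),.108);f=onz('top',(222.83,193.8),.08);h=onz('top',(55.67,253.81),.075)
print(b2,onz('scene',(328.6,167.8),.108),f,onz('scene',(282.4,190.1),.07),h)
print(np.linalg.norm((f-b2)[:2]))
for d in (f-b2,b2-h,f-h): print(np.degrees(np.arctan2(d[1],d[0])))
from scipy.spatial.transform import Rotation as Ro
q=manip.get_state()['ee_rot'];print(Ro.from_quat([*q[1:],q[0]]).as_matrix().round(4))
print('by',onz('top',(350,253),.02),onz('top',(171,113),.025),onz('top',(282,118),.016))
```

```text
button [0.52324617 0.05589503 0.10034051] 0.001126423010527114
[0.5231897 0.0540718 0.108    ] [0.52990147 0.05493882 0.108     ] [ 0.56694559 -0.07160411  0.08      ] [ 0.58212409 -0.07044127  0.07      ] [0.42375203 0.32527261 0.075     ]
0.13307521613304255
-70.80369786815781
-69.8641855216117
-70.16050022221525
[[-9.721e-01  2.346e-01 -5.000e-04]
 [ 2.346e-01  9.721e-01 -1.300e-03]
 [ 2.000e-04 -1.400e-03 -1.000e+00]]
by [ 0.42024202 -0.39027415  0.02      ] [0.77473341 0.06367212 0.025     ] [ 0.76493958 -0.21963666  0.016     ]
```

>>> move_arm(
  deltas=[
    [[-0.62,-0.499,0.04,0.472,1],[-0.62,-0.499,0.04,0.472,1],[-0.62,-0.499,0.04,0.472,1],[-0.62,-0.499,0.04,0.472,1],[-0.62,-0.499,0.04,0.472,1],[-0.62,-0.499,0.04,0.472,1],[-0.62,-0.499,0.04,0.472,1],[-0.62,-0.499,0.04,0.472,1],[-0.62,-0.499,0.04,0.472,1],[-0.62,-0.499,0.04,0.472,1],[-0.62,-0.499,0.04,0.472,1],[-0.62,-0.499,0.04,0.472,1]],
  ],
  squeeze=30,
)

```text
clock: 1.35
position: [0.5013, 0.0824, 0.209]
ee_rot: [-0.0, 0.575, 0.818, 0.0]
contact_force: [1.0, 0.5, -0.2]
width: -0.0001
gripper_force: 0.0
```

>>> move_arm(
  deltas=[
    [[0,0,0,0,1],[0,0,0,0,1]],
  ],
)

```text
clock: 1.55
position: [0.5006, 0.0833, 0.2085]
ee_rot: [-0.001, 0.576, 0.817, -0.0]
contact_force: [-1.1, 0.3, -0.3]
width: -0.0001
gripper_force: 0.0
```

```bash
cat >> h.py <<'E'
from scipy.spatial.transform import Rotation as Ro
def pose():
    s=manip.get_state();q=s['ee_rot'];return np.array(s['position']),Ro.from_quat([*q[1:],q[0]]).as_matrix()
def wz(uv,z,P,T):
    p=manip.camera_params('wrist');K=np.array([[p['fx'],0,p['cx']],[0,p['fy'],p['cy']],[0,0,1]])
    q=cv2.undistortPoints(np.array([[uv]],float),K,np.array(p['dist']))[0,0]
    M=np.array(p['tool_from_camera']);d=T@M[:3,:3]@np.array([q[0],q[1],1]);o=P+T@M[:3,3]
    return o+d*(z-o[2])/d[2]
E
python3 - <<'E'
from h import *
P,T=pose();print(P,T.round(3).tolist())
im=manip.get_image('wrist');cv2.imwrite('pics/w1.png',im[:,:,::-1])
for c,s in blobs(im,(0,150,80),(5,255,255),60)[0]: print('red',c,s,wz(c,.108,P,T))
for c,s in blobs(im,(9,190,120),(22,255,255),60)[0]: print('or',c,s,wz(c,.07,P,T))
E
```

```text
[0.50063146 0.0832592  0.20849212] [[-0.336, 0.942, -0.002], [0.942, 0.336, 0.0], [0.001, -0.002, -1.0]]
red [267.65, 227.93] [254, 215, 28, 28, 562] [0.52145584 0.05896053 0.108     ]
red [460.63, 256.85] [439, 237, 44, 41, 1337] [0.6950579  0.08909332 0.108     ]
```

View pics/w1.png

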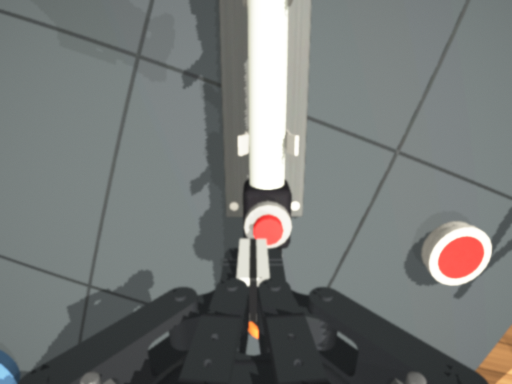

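The wrist view shows the red button at (268,228), just ahead of the closed fingers, and the polish tin at (461,257), well clear. The wrist ray puts the button within 5 mm of the top-view estimate. I'll use the average of the two and move above it.

>>> move_arm(
  deltas=[
    [[-0.041,0.0145,0,0,1],[-0.041,0.0145,0.04,0,1],[-0.041,0.0145,0.09,0,1],[-0.041,0.0145,0.09,0,1],[-0.041,0.0145,0.09,0,1]],
  ],
)

```text
clock: 2.1
position: [0.5217, 0.0586, 0.1374]
ee_rot: [-0.001, 0.574, 0.819, -0.0]
contact_force: [0.8, -0.0, -0.5]
width: 0.0001
gripper_force: 0.0
```

Run:
```python
from h import *
P,T=pose();print(P)
im=manip.get_image('wrist');cv2.imwrite('pics/w2.png',im[:,:,::-1])
for c,s in blobs(im,(0,150,80),(5,255,255),40)[0]: print('red',c,s,wz(c,.108,P,T),wz(c,.1,P,T))
im=manip.get_image('scene');cv2.imwrite('pics/s2.png',cv2.resize(im[100:230,230:430,::-1],None,fx=4,fy=4))
```

```text
[0.52166428 0.05859096 0.13741884]
red [255.14, 229.95] [234, 215, 42, 35, 891] [0.52115333 0.06172173 0.108     ] [0.52254536 0.05805062 0.1       ]
red [493.62, 269.81] [472, 243, 40, 51, 1628] [0.67628    0.08600776 0.108     ] [0.6852643  0.08352527 0.1       ]
```

View pics/w2.png

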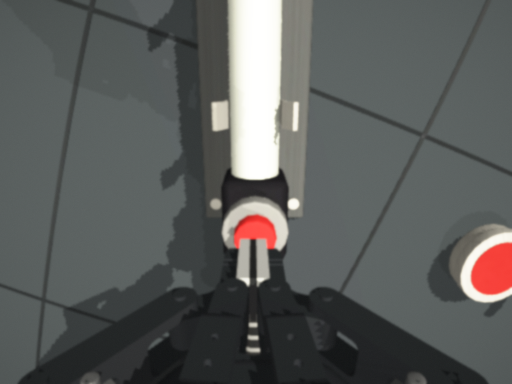

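View pics/s2.png

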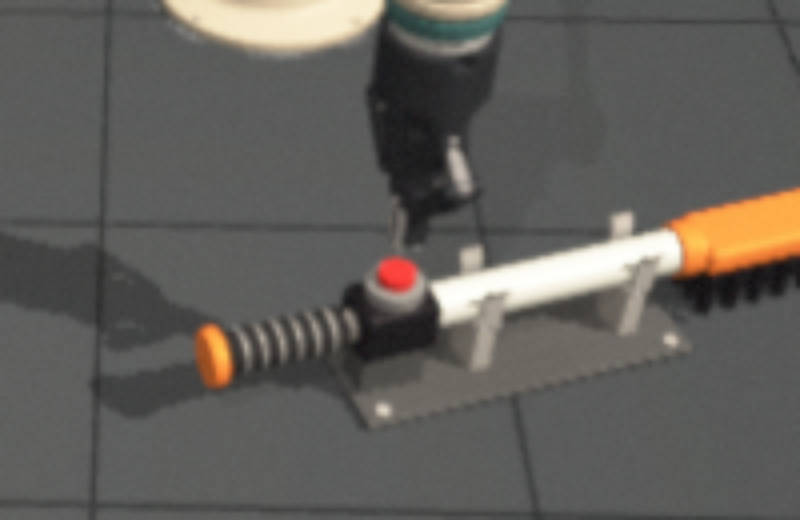

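In the wrist view the button is centred near (255,235), in line with the fingers. The scene crop shows the closed fingers just above the button, still at full height. I'll descend slowly and watch the force.

>>> move_arm(
  deltas=[
    [[-0.0025,0,0.012,0,1],[-0.0025,0,0.024,0,1],[-0.0025,0,0.026,0,1],[-0.0025,0,0.028,0,1],[-0.0025,0,0.028,0,1]],
  ],
)

```text
clock: 2.7
position: [0.5229, 0.0554, 0.1147]
ee_rot: [-0.0, 0.575, 0.818, -0.0]
contact_force: [-0.3, -0.1, 1.1]
width: 0.0003
gripper_force: 0.7
```

>>> move_arm(
  deltas=[
    [[0,0,0.0025,0,1],[0,0,0.0025,0,1]],
  ],
)

```text
clock: 2.9
position: [0.5232, 0.0554, 0.1129]
ee_rot: [-0.0, 0.575, 0.818, 0.0]
contact_force: [-1.6, 0.1, 3.4]
width: 0.0002
gripper_force: 1.5
```

>>> move_arm(
  deltas=[
    [[0,0,0.0025,0,1],[0,0,0.004,0,1],[0,0,0.005,0,1],[0,0,0.005,0,1]],
  ],
)

```text
clock: 3.3
position: [0.5233, 0.0554, 0.1099]
ee_rot: [0.0, 0.575, 0.818, 0.0]
contact_force: [-3.5, -0.2, 11.0]
width: -0.0
gripper_force: 5.6
```

Run:
```python
from h import *
print(manip.get_state()['contact_force'])
for n in ('scene','top'):
    im=manip.get_image(n);cv2.imwrite(f'pics/{n}3.png',im[:,:,::-1])
    print([(c,s) for c,s in blobs(im,(9,190,120),(22,255,255),20)[0]])
```

```text
[-3.45759998 -0.23040447 11.01898301]
[([418.15, 163.88], [401, 159, 38, 10, 113]), ([274.1, 192.21], [271, 185, 8, 13, 42]), ([211.34, 261.92], [190, 258, 43, 8, 61])]
[([273.57, 114.94], [246, 96, 71, 35, 1036]), ([231.99, 189.89], [228, 182, 9, 17, 74]), ([55.86, 253.24], [29, 237, 55, 34, 1059])]
```

The button is fully down (11 N on the stop) and the flange has moved out from (223,194) to (232,190) in the top view. I'll lift off and open the gripper.

>>> move_arm(
  deltas=[
    [[0,0,-0.05,0,1],[0,0,-0.1,0,1],[-0.08,0,-0.1,0,-1],[-0.15,0,-0.1,0,-1],[-0.15,0,-0.1,0,-1],[-0.15,0,-0.1,0,-1]],
  ],
)

```text
clock: 4.0
position: [0.5655, -0.0606, 0.1882]
ee_rot: [0.001, 0.577, 0.817, -0.0]
contact_force: [-0.3, -0.2, 0.3]
width: 0.0581
gripper_force: 0.0
```

Run:
```python
from h import *
P,T=pose();print(P,manip.get_state()['width'],T[:,0].round(3),T[:,1].round(3))
im=manip.get_image('top');cv2.imwrite('pics/t4.png',im[:,:,::-1])
for c,s in blobs(im,(9,190,120),(22,255,255),20)[0]: print(c,s,onz('top',c,.08)[:2])
im=manip.get_image('scene');cv2.imwrite('pics/s4.png',cv2.resize(im[100:230,230:430,::-1],None,fx=4,fy=4))
for c,s in blobs(im,(9,190,120),(22,255,255),20)[0]: print(c,s,onz('scene',c,.065)[:2])
im=manip.get_image('wrist');cv2.imwrite('pics/w4.png',im[:,:,::-1])
```

```text
[ 0.56553288 -0.06055418  0.18822791] 0.05811477517100006 [-0.335  0.942 -0.002] [0.942 0.335 0.001]
[273.81, 114.79] [246, 96, 71, 35, 1139] [ 0.75972655 -0.19483595]
[56.02, 253.21] [29, 237, 57, 34, 1067] [0.42557813 0.32251444]
[417.95, 163.95] [401, 159, 38, 10, 111] [0.4563334  0.32253492]
[274.15, 192.49] [272, 185, 7, 13, 41] [ 0.58696917 -0.09271801]
[210.3, 261.73] [190, 257, 43, 9, 64] [ 0.82582429 -0.24546758]
```

View pics/w4.png

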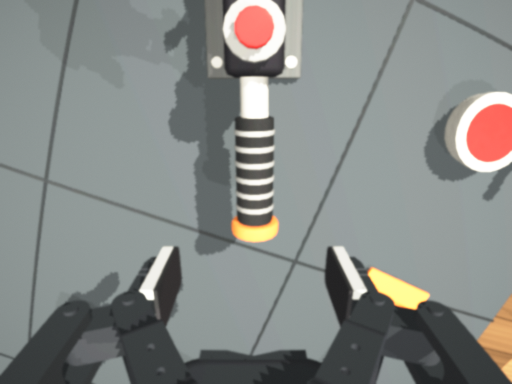

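View pics/s4.png

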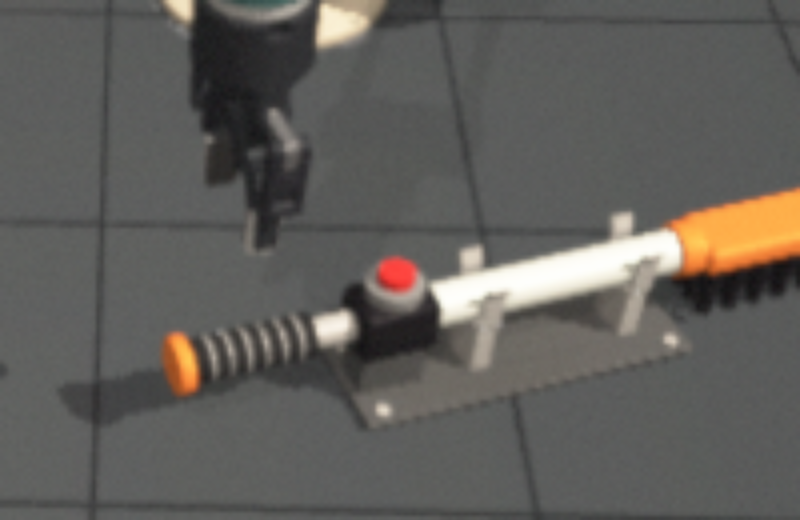

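The handle has sprung out and the button is up again. In the wrist view the ribs run from (255,118) to (255,218), with the flange at (255,230). The handle is aligned with the tool and centred between the fingers.

Run:
```python
from h import *
P,T=pose()
for uv,z in [((255,118),.081),((255,218),.081),((255,230),.08),((254,27),.108)]:
    X=wz(uv,z,P,T);print(uv,X,'tool',T.T@(X-P))
```

```text
(255, 118) [ 0.54442351 -0.00104499  0.081     ] tool [0.05879311 0.0009961  0.10727814]
(255, 218) [ 0.57258506 -0.07887869  0.081     ] tool [-0.02397839  0.00115146  0.10716934]
(255, 230) [ 0.5765724  -0.08987316  0.08      ] tool [-0.03567484  0.00118273  0.10815396]
(254, 27) [0.52347929 0.05452913 0.108     ] tool [1.18211493e-01 8.42804596e-05 8.03566274e-02]
```

>>> move_arm(
  deltas=[
    [[0,0.001,0.03,0,-1],[0,0.001,0.08,0,-1],[0,0.001,0.13,0,-1],[0,0.001,0.169,0,-1],[0,0.001,0.169,0,-1],[0,0.001,0.169,0,-1]],
  ],
  squeeze=40,
)

```text
clock: 4.75
position: [0.5646, -0.0562, 0.0538]
ee_rot: [-0.0, 0.575, 0.818, 0.0]
contact_force: [0.2, 0.2, 1.5]
width: 0.0858
gripper_force: 0.0
```

>>> move_arm(
  deltas=[
    [[0,0,0,0,1],[0,0,0,0,1],[0,0,0,0,1],[0,0,0,0,1],[0,0,0,0,1],[0,0,0,0,1],[0,0,0,0,1]],
  ],
  squeeze=40,
)

```text
clock: 5.45
position: [0.5653, -0.0576, 0.0548]
ee_rot: [0.001, 0.575, 0.818, 0.0]
contact_force: [-1.0, 0.3, 5.5]
width: 0.0309
gripper_force: 39.2
```

>>> move_arm(
  deltas=[
    [[-0.01,0,0,0,1],[-0.02,0,0,0,1],[-0.03,0,0,0,1],[-0.04,0,0,0,1],[-0.05,0,0,0,1],[-0.06,0,0,0,1],[-0.07,0,0,0,1],[-0.08,0,0,0,1],[-0.09,0,0,0,1],[-0.1,0,0,0,1],[-0.11,0,0,0,1],[-0.12,0,0,0,1]],
  ],
)

```text
clock: 6.65
position: [0.5976, -0.1465, 0.0548]
ee_rot: [-0.0, 0.575, 0.818, 0.001]
contact_force: [-0.5, 5.0, 7.2]
width: 0.031
gripper_force: 39.3
```

>>> move_arm(
  deltas=[
    [[-0.008,0,0,0,1],[-0.015,0,0,0,1],[-0.02,0,0,0,1],[-0.024,0,0,0,1],[-0.027,0,0,0,1],[-0.027,0,0,0,1]],
  ],
)

```text
clock: 7.25
position: [0.6046, -0.1658, 0.0548]
ee_rot: [-0.001, 0.575, 0.818, 0.002]
contact_force: [-1.4, 6.1, 8.2]
width: 0.031
gripper_force: 39.5
```

Run:
```python
from h import *
P,T=pose();print(P,manip.get_state()['contact_force'])
im=manip.get_image('scene');print([(c,onz('scene',c,.065)[:2]) for c,s in blobs(im,(9,190,120),(22,255,255),15)[0]])
cv2.imwrite('pics/s5.png',cv2.resize(im[100:230,230:430,::-1],None,fx=4,fy=4))
```

```text
[ 0.60463436 -0.16576341  0.05478703] [-1.42823794  6.07746082  8.17323282]
[([418.34, 163.77], array([0.45550296, 0.32382499])), ([234.58, 200.1], array([ 0.61936934, -0.19884846])), ([210.28, 261.7], array([ 0.82573798, -0.24552251])), ([238.8, 270.93], array([ 0.85037329, -0.17717604]))]
```

>>> move_arm(
  deltas=[
    [[-0.003,0,0,0,1],[-0.006,0,0,0,1],[-0.009,0,0,0,1],[-0.009,0,0,0,1]],
  ],
)

```text
clock: 7.7
position: [0.6046, -0.1659, 0.0547]
ee_rot: [-0.006, 0.576, 0.817, 0.005]
contact_force: [-3.0, 21.1, 13.0]
width: 0.0309
gripper_force: 40.0
```

>>> move_arm(
  deltas=[
    [[0.004,0,0,0,1],[0.004,0,0,0,1],[0.004,0,0,0,1],[0.004,0,0,0,1],[0.004,0,0,0,1]],
  ],
  squeeze=50,
)

```text
clock: 8.2
position: [0.6046, -0.1659, 0.0547]
ee_rot: [-0.004, 0.576, 0.818, 0.003]
contact_force: [-2.0, 14.5, 11.0]
width: 0.0308
gripper_force: 48.9
```

Run:
```python
from h import *
P,T=pose();print(P,manip.get_state()['contact_force'])
im=manip.get_image('scene')
f1=onz('scene',min((c for c,s in blobs(im,(9,190,120),(22,255,255),15)[0]),key=lambda c:abs(c[0]-234)),.065)
f0=onz('scene',(282.38,190.13),.065);print('out',np.linalg.norm(f1-f0))
cv2.imwrite('pics/s6.png',cv2.resize(im[100:260,200:400,::-1],None,fx=3,fy=3))
```

```text
[ 0.60459375 -0.16585749  0.05473754] [-1.98086109 14.51916685 11.0283716 ]
out 0.13560030070732126
```

View pics/s6.png

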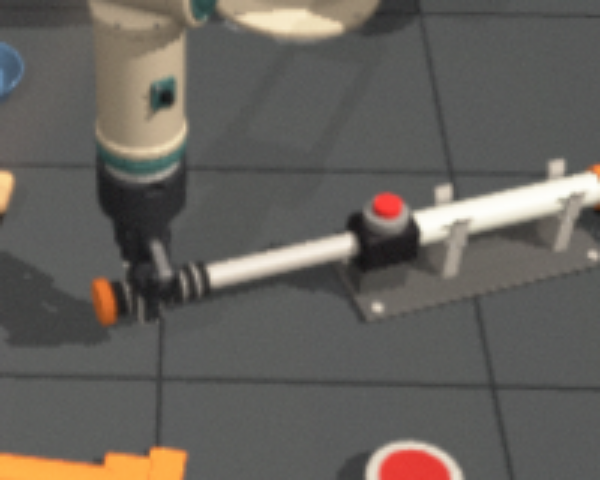

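The crop shows the fingers gripping the handle near (150,290), the flange at (105,300) and the rod fully extended. The red button at (388,206) is up. The handle measures about 136 mm out and sits against a rigid stop, and the bystanders were not touched.

```bash
python3 -c "
from rig import manip
print(manip.sign_off())"
```

```text
the job is handed in; nothing more can be done
None
```

The job is handed in: the button was pressed fully down and came back up, and the gripper is holding the handle at the second stop, about 136 mm out by camera and against a rigid end; no bystander was touched.

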